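Fan on, then dryer on

ROBOT

A 6-joint arm with a two-finger parallel gripper is mounted at the origin on a cart in front of the work surface, level with it; the furniture and walls round the work are solid. World frame = base frame: x ahead of the robot, y to its left, z up, the work surface at z = 0. Lengths are in m, angles in rad, forces in N, time in s.
With the tool pointing down it reaches from about 0.375 to 0.975 m from the base axis. Payload 3.8 kg.
Tool frame: the origin (TCP) lies on the mounting face of the last link; the fingertips stand 173 mm ahead of it and the grasp point (between the pads) lies 155 mm ahead of it; z points along the fingers, y is the line along which they close (so a half turn about z gives the same grasp; the last joint's range is limited). The gripper opens to 85 mm and grips with 20 to 120 N. Pads are 22 mm wide; open, the fingers measure 114 mm over their backs; the gripper's body (76 mm by 85 mm) begins 54 mm behind the grasp point. The pads swing forward as they close: fully open they stand 13 mm farther back than shut.
Start: joints at [1.078, 0.264, 1.604, -0, 1.274, -0.037], TCP at [0.297, 0.606, 0.405] pointing down, gripper open.
Joint ranges: [-2.63, 2.63], [-0.94, 2.18], [0.31, 2.57], [-1.31, 4.45], [0, 2.66], [-2.55, 2.55]. Speed limits (rad/s): [2.57, 2.57, 3.14, 3.14, 3.14, 3.14].

INTERFACE

Orientations are given as a rotation vector (axis times angle).
In Python, from workcell import bot gives the robot as it stands.
- The arm moves only by the tool drive_tool, never from a script. Its argument "increments" is a list of rows, each an object with "delta_pos": the shift along the tool's x, y, z in mm, a list of three; "turn": the turn about the tool's z in rad; "jaw": the opening, from -1 (shut) to 1 (fully open). A call has 1 to 8 rows; each row shifts and turns the commanded pose from where the row before left it, along the tool's axes as they then stand; what a row does not reach is not made up. A row lasts 1/12 s, in which the tool goes at most 41.7 mm and 7.16 degrees, less where a joint would pass 70% of its speed; a pose out of reach is approached as far as the arm can. A call is refused whole if a number of a shift passes 41.7 or a number of a turn 0.125, either way. A call with a gripper value outside its range is refused whole. The fingers move at their own pace and stop on an object; "grip_force" is the grip in N (left out, the last holds). Time passes only in rows, so rows that do not move let the fingers close. It gives the time, the measured TCP pose, the force, the opening and the grip force at its end, in the units of the state.
- bot.read_state(): the state, without advancing time (a new reading comes with each control period).
- bot.read_camera(name): name is "scene" or "top"; returns a dict with "pixels" (480x640x3 uint8, red, green, blue), "fovy" (degrees; the focal length in pixels is half the picture's height over the tangent of half this angle, whatever the lens; pixels are square), "cx", "cy" (the principal point, pixels), "k1" (the pictures are not rectified: a ray, as slopes to the right and down, at radius r is drawn at 1 + k1 r^2 times it, then the intrinsics apply), "camera_from_world" (4x4, takes a point from world to camera coordinates). Camera axes: x right, y down, z forward; pixel columns grow to the right and rows downward; lengths in m; the calibration is good to about 2 mm. A picture is of the moment at which its call begins. There is no depth.
- bot.finish_job(): hands the job in; it is judged then, once.
The state is a dict: "time": time; "q": joint angles; "joint_vel": joint speeds; "joint_torque": joint torques, N m; "tool_pos": TCP position; "tcp_rot": TCP orientation; "wrist_force": force on the tool from outside, world axes, zero at the start; "torque": the same for the moment, N m; "width": opening from 0.0 (shut) to 1.0 (fully open); "grip_force": force on a finger pad.
Only numpy, scipy, OpenCV 4.12 (cv2) and the standard library are available. Lean on these libraries where they do the work, as an engineer would, in place of code of your own. Each camera call takes 0.05 s, during which the arm holds its last target. There are 200 camera calls.

TASK

The dryer may only run once the extractor fan is on: with your fingertips gently press the green key (fan) all the way down so that it stays down, and only then press the blue key (dryer) all the way down, and withdraw. Leave the red and yellow keys up. Nothing is to be grasped or lifted: the four switches stay standing where they are, and the thread reel, dosing cup, tealight and soap among them are not to be shifted.

Things in the scene. Friction and masses are not known exactly. Their poses are not given: they have to be found in the camera images.
- switch_green: Loose battery-powered worktop switch with a green key: a round grey housing 66 mm across and 22 mm high, 0.35 kg, on a rubber foot, standing on the worktop. Origin: centre of the underside, z up; turned any way.
- key_green_top (a point): Centre of the top face of the green key, a round flat-topped cap 40 mm across in the middle of its switch. Up, the top is 33 mm above the worktop (11 mm above the housing); fully down, 26 mm.
- key_green (a joint): Travel of the green key in m: 0 = up, 0.007 = fully down against its stop. It has no spring: it moves down under about 3 N and stays where it is pushed. It starts up.
- switch_blue: Loose battery-powered worktop switch with a blue key: a round grey housing 66 mm across and 22 mm high, 0.35 kg, on a rubber foot, standing on the worktop. Origin: centre of the underside, z up; turned any way.
- key_blue_top (a point): Centre of the top face of the blue key, a round flat-topped cap 40 mm across in the middle of its switch. Up, the top is 33 mm above the worktop (11 mm above the housing); fully down, 26 mm.
- key_blue (a joint): Travel of the blue key in m: 0 = up, 0.007 = fully down against its stop. It has no spring: it moves down under about 3 N and stays where it is pushed. It starts up.
- switch_red: Loose battery-powered worktop switch with a red key: a round grey housing 66 mm across and 22 mm high, 0.35 kg, on a rubber foot, standing on the worktop. Origin: centre of the underside, z up; turned any way.
- key_red_top (a point): Centre of the top face of the red key, a round flat-topped cap 40 mm across in the middle of its switch. Up, the top is 33 mm above the worktop (11 mm above the housing); fully down, 26 mm.
- key_red (a joint): Travel of the red key in m: 0 = up, 0.007 = fully down against its stop. It has no spring: it moves down under about 3 N and stays where it is pushed. It starts up.
- switch_yellow: Loose battery-powered worktop switch with a yellow key: a round grey housing 66 mm across and 22 mm high, 0.35 kg, on a rubber foot, standing on the worktop. Origin: centre of the underside, z up; turned any way.
- key_yellow_top (a point): Centre of the top face of the yellow key, a round flat-topped cap 40 mm across in the middle of its switch. Up, the top is 33 mm above the worktop (11 mm above the housing); fully down, 26 mm.
- key_yellow (a joint): Travel of the yellow key in m: 0 = up, 0.007 = fully down against its stop. It has no spring: it moves down under about 3 N and stays where it is pushed. It starts up.
- thread_reel: Small standing reel of blue thread with brown wooden ends, 24 mm across, 31 mm high, loose. Origin: centre of its underside.
- dosing_cup: Open pale dosing cup, 63 mm across, 49 mm high, loose, upright. Origin: centre of its underside.
- tealight: Tealight in a metal cup, 38 mm across, 15 mm high, loose. Origin: centre of its underside.
- soap_bar: Pink bar of soap lying flat, 48 x 75 x 20 mm, loose. Origin: centre of its underside.
Not all that is in view belongs to the job. What is shaped like the switch_red but orange or purple is not meant.

How it is judged:
By the outcome, as a careful person would: the job done as asked, in the order asked, and still so for the second after the job is handed in, with the robot touching nothing.
It also fails if it takes over 35 s, if anything falls off the work surface, if the arm or the gripper's body presses on something with over 40 N, if the wrist force passes 120 N, or if a joint passes its speed limit or range.

## Working session

There is one attempt and no reset: what is moved stays moved. The work goes in short steps, Python scripts to look and compute and a tool call to move; the robot and the scene stay as the last step left them, time stands still between calls to the robot, and variables do not carry over. Pictures are saved under pics/ and viewed, at most 10 in all, crops included, and the job is handed in when it is done.

Besides the shell and the picture viewer there is one more tool, called as name(argument=value, ...) on one line, values as JSON. drive_tool: Moves the arm, as the interface text tells. Its arguments: {"type":"object","properties":{"increments":{"type":"array"},"grip_force":{"type":"number"}},"required":["increments"]}

```bash
mkdir -p pics; cat > h.py <<'E'
import numpy as np, cv2
from workcell import bot
def cast(c,u,v,z):
    h=c["pixels"].shape[0]; f=h/2/np.tan(np.radians(c["fovy"])/2)
    K=np.array([[f,0,c["cx"]],[0,f,c["cy"]],[0,0,1]])
    s=cv2.undistortPoints(np.array([[[u,v]]],float),K,np.array([c["k1"],0,0,0,0.]))[0,0]
    T=np.array(c["camera_from_world"]); R=T[:3,:3]; o=-R.T@T[:3,3]; d=R.T@np.array([s[0],s[1],1])
    return o+d*(z-o[2])/d[2]
def blobs(c,z=.033,amin=60):
    hsv=cv2.cvtColor(c["pixels"],cv2.COLOR_RGB2HSV)
    for n,lo,hi in [("red",0,6),("red2",174,180),("orange",7,19),("yellow",20,35),("green",40,85),("blue",95,125),("purple",126,160)]:
        m=cv2.inRange(hsv,(lo,110,50),(hi,255,255))
        k,_,st,ce=cv2.connectedComponentsWithStats(m)
        for i in range(1,k):
            if st[i,4]>amin: print(n,st[i],ce[i].round(1),cast(c,*ce[i],z).round(4))
E
python3 - <<'E'
from h import *
for n in("scene","top"):
    c=bot.read_camera(n); cv2.imwrite(f"pics/{n}0.png",c["pixels"][...,::-1]); print(n,c["fovy"],np.array(c["camera_from_world"]).round(3).tolist()); blobs(c)
print(bot.read_state())
E
```

```text
scene 55.36230004762883 [[0.787, -0.617, -0.019, -0.431], [-0.331, -0.397, -0.856, 0.244], [0.521, 0.68, -0.516, 0.595], [0.0, 0.0, 0.0, 1.0]]
red [181  90   5  23  66] [182.8 101. ] [0.8546 1.2749 0.033 ]
red [196 123   5  21  61] [197.8 133.5] [0.7093 0.8266 0.033 ]
red [303 195  16  11 142] [310.4 200.4] [0.6884 0.1871 0.033 ]
red [255 200  16  11 151] [262.4 204.9] [0.5903 0.2403 0.033 ]
red [ 90 205  18   8  63] [ 98.6 208.4] [0.285  0.4778 0.033 ]
red [273 218  18  13 180] [281.2 224.3] [0.5715 0.1374 0.033 ]
orange [269 140  27  33 183] [285.  157.3] [0.8022 0.4518 0.033 ]
orange [182 149  16  10  83] [188.  153.1] [0.6043 0.6741 0.033 ]
orange [ 156  154  199  148 3850] [259.2 220.1] [0.5456 0.1834 0.033 ]
orange [ 118  166  144  126 3464] [194.5 226.2] [0.4249 0.2502 0.033 ]
orange [339 176  17  19 138] [347.9 185.6] [0.8097 0.192  0.033 ]
orange [   64   182   259   298 10290] [193.4 325. ] [ 0.2858 -0.0362  0.033 ]
orange [331 195  24  17 139] [344.6 202. ] [0.7437 0.1297 0.033 ]
orange [ 376  209  264  164 9132] [531.4 289.6] [ 0.7693 -0.3211  0.033 ]
orange [ 333  211  2
[... 3410 characters left out ...]
 [224.4 180.2] [0.6859 0.1872 0.033 ]
{'time': 0.1, 'q': array([ 1.07811024e+00,  2.64690445e-01,  1.60524291e+00, -1.25164706e-06,
        1.27371677e+00, -3.68896712e-02]), 'joint_vel': array([ 0.00117747, -0.00126765, -0.00381447, -0.00016285,  0.00083897,
        0.00195868]), 'joint_torque': array([ 1.38079009e-03, -5.16703355e+01, -3.68591416e+01,  2.51925815e-05,
        6.38349680e-03, -1.75125770e-06]), 'tool_pos': array([0.29696812, 0.60581748, 0.4034747 ]), 'tcp_rot': array([-0.70965954, -3.05983698,  0.0031192 ]), 'wrist_force': array([ 0.58283149,  0.75125187, -0.33931376]), 'torque': array([-0.01744394,  0.07256815,  0.0514496 ]), 'grip_force': 0.0, 'width': 0.9983546378562359}
```

View pics/scene0.png

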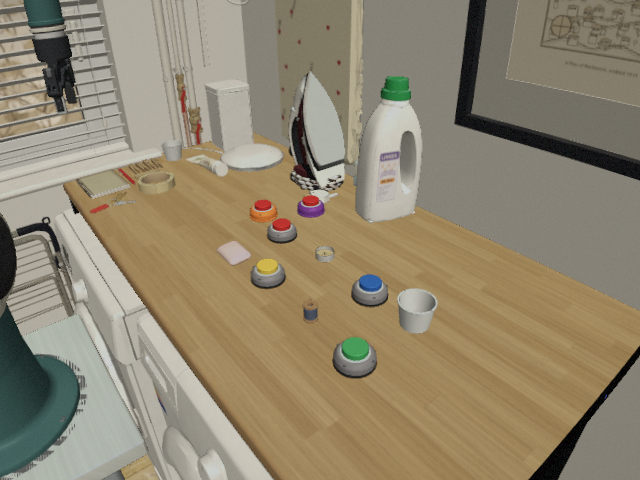

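View pics/top0.png

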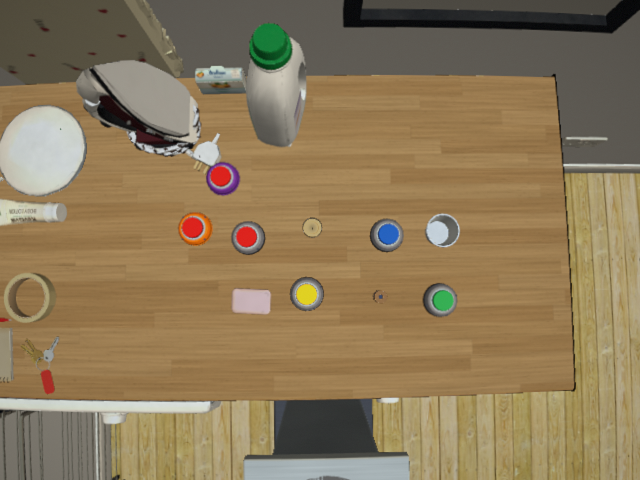

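The green key is at top pixel (443,300) and scene pixel (355,348). The blue key is at top (388,234) and scene (370,283).

Possible mix-ups:
- **Green:** the bottle cap, top (270,46).
- **Blue:** the blue thread reel, top (379,296).
- **Red keys:** top (246,236) is the grey-housed one. (192,227) in orange and (220,176) in purple are decoys.

I choose the grey-housed green and blue switches and will check them in a crop.

```bash
python3 - <<'E'
from h import *
im=cv2.imread("pics/top0.png")[205:325,340:480]; cv2.imwrite("pics/crop.png",cv2.resize(im,None,fx=4,fy=4))
s=bot.read_state(); R=cv2.Rodrigues(np.array(s["tcp_rot"]))[0]
for t in [(.449,-.225,.28),(.577,-.125,.28)]: print((R.T@(np.array(t)-s["tool_pos"])*1000).round(1))
print(R.round(4).tolist())
E
```

```text
[-502.2 -678.8  124.8]
[-573.1 -532.7  124.5]
[[-0.8979, 0.4402, -0.001], [0.4402, 0.8979, -0.0018], [0.0001, -0.0021, -1.0]]
```

View pics/crop.png

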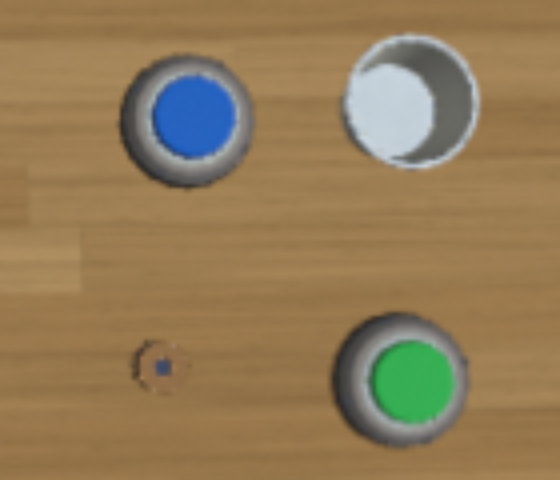

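The crop shows the blue key at crop (195,117) and the green key at (412,382), both in grey housings. The reel is at (162,368) and the cup at (412,100), both clear of the keys. I'll move above green with the jaws shut.

drive_tool(increments=[{"delta_pos": [-21, -28, 0], "turn": 0, "jaw": -1}, {"delta_pos": [-21, -28, 0], "turn": 0, "jaw": -1}, {"delta_pos": [-21, -28, 0], "turn": 0, "jaw": -1}, {"delta_pos": [-21, -28, 0], "turn": 0, "jaw": -1}, {"delta_pos": [-21, -28, 0], "turn": 0, "jaw": -1}, {"delta_pos": [-21, -28, 0], "turn": 0, "jaw": -1}, {"delta_pos": [-21, -28, 0], "turn": 0, "jaw": -1}, {"delta_pos": [-21, -28, 0], "turn": 0, "jaw": -1}], grip_force=20)

```text
time: 0.77
tool_pos: [0.3491, 0.3293, 0.4041]
tcp_rot: [-0.709, -3.06, 0.001]
wrist_force: [0.9, -0.2, 0.2]
width: -0.004
grip_force: 0.0
```

drive_tool(increments=[{"delta_pos": [-21, -28, 0], "turn": 0, "jaw": -1}, {"delta_pos": [-21, -28, 0], "turn": 0, "jaw": -1}, {"delta_pos": [-21, -28, 0], "turn": 0, "jaw": -1}, {"delta_pos": [-21, -28, 0], "turn": 0, "jaw": -1}, {"delta_pos": [-21, -28, 0], "turn": 0, "jaw": -1}, {"delta_pos": [-21, -28, 0], "turn": 0, "jaw": -1}, {"delta_pos": [-21, -28, 0], "turn": 0, "jaw": -1}, {"delta_pos": [-21, -28, 0], "turn": 0, "jaw": -1}])

```text
time: 1.43
tool_pos: [0.4012, 0.0543, 0.4045]
tcp_rot: [0.709, 3.06, 0.0]
wrist_force: [0.1, 1.1, 0.3]
width: -0.003
grip_force: 0.0
```

drive_tool(increments=[{"delta_pos": [-21, -28, 10], "turn": 0, "jaw": -1}, {"delta_pos": [-21, -28, 15], "turn": 0, "jaw": -1}, {"delta_pos": [-21, -28, 20], "turn": 0, "jaw": -1}, {"delta_pos": [-21, -28, 20], "turn": 0, "jaw": -1}, {"delta_pos": [-21, -28, 20], "turn": 0, "jaw": -1}, {"delta_pos": [-21, -28, 20], "turn": 0, "jaw": -1}, {"delta_pos": [-20, -28, 15], "turn": 0, "jaw": -1}, {"delta_pos": [0, 0, 0], "turn": 0, "jaw": -1}])

```text
time: 2.1
tool_pos: [0.4457, -0.1883, 0.2812]
tcp_rot: [-0.715, -3.055, 0.002]
wrist_force: [0.6, 0.0, -0.6]
width: 0.002
grip_force: 0.0
```

```bash
cat > look.py <<'E'
from h import *
import sys
for n in("scene","top"):
    c=bot.read_camera(n); cv2.imwrite(f"pics/{n}{sys.argv[1]}.png",c["pixels"][...,::-1])
    if n=="scene": cv2.imwrite(f"pics/sc{sys.argv[1]}.png",cv2.resize(c["pixels"][200:400,240:480,::-1],None,fx=3,fy=3))
s=bot.read_state(); R=cv2.Rodrigues(np.array(s["tcp_rot"]))[0]
print(s["time"],s["tool_pos"],s["wrist_force"],s["width"],"tip",s["tool_pos"]+R[:,2]*.173)
for t in [(.449,-.225,.206),(.577,-.125,.206)]: print((R.T@(np.array(t)-s["tool_pos"])*1000).round(1))
E
python3 look.py 1
```

```text
2.2 [ 0.44582809 -0.18516253  0.28335493] [-0.51542789 -0.21854207 -0.04997738] -9.703987941229014e-05 tip [ 0.44532219 -0.18486587  0.11035592]
[-20.7 -34.3  77.3]
[-91.2 112.   77.1]
```

View pics/sc1.png

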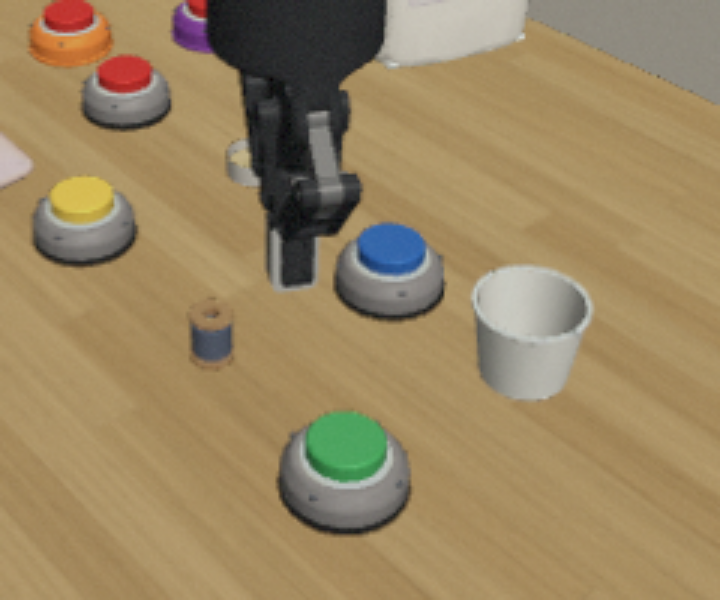

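The picture shows the shut fingertips at crop (292,283), still short of the green key at (345,440). The blue key is at (392,248), and nothing has been touched. I'll go above green.

drive_tool(increments=[{"delta_pos": [-10, -17, 0], "turn": 0, "jaw": -1}, {"delta_pos": [-10, -17, 0], "turn": 0, "jaw": -1}, {"delta_pos": [0, 0, 20], "turn": 0, "jaw": -1}, {"delta_pos": [0, 0, 20], "turn": 0, "jaw": -1}, {"delta_pos": [0, 0, 15], "turn": 0, "jaw": -1}, {"delta_pos": [0, 0, 5], "turn": 0, "jaw": -1}, {"delta_pos": [0, 0, 0], "turn": 0, "jaw": -1}, {"delta_pos": [0, 0, 0], "turn": 0, "jaw": -1}])

```text
time: 2.87
tool_pos: [0.4498, -0.2229, 0.2255]
tcp_rot: [0.708, 3.06, -0.0]
wrist_force: [-0.7, -0.1, 1.2]
width: -0.002
grip_force: 0.0
```

```bash
python3 look.py 2
```

```text
2.9667 [ 0.45021798 -0.22351032  0.22619963] [-0.67489409 -0.84548759 -0.03604427] 0.0026537726680016926 tip [ 0.45061312 -0.22371883  0.05320021]
[ 0.5 -1.9 20.2]
[-70.5 144.2  20.4]
```

View pics/sc2.png

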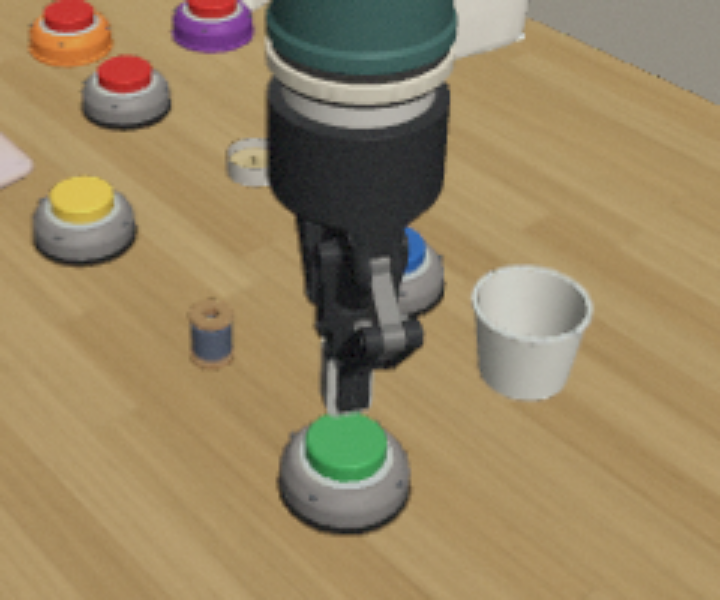

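The fingertips are at crop (347,408), centred about 20 mm above the green key (345,440). I'll press slowly.

drive_tool(increments=[{"delta_pos": [0, -1, 8], "turn": 0, "jaw": -1}, {"delta_pos": [0, 0, 6], "turn": 0, "jaw": -1}, {"delta_pos": [0, 0, 3], "turn": 0, "jaw": -1}, {"delta_pos": [0, 0, 2], "turn": 0, "jaw": -1}, {"delta_pos": [0, 0, 2], "turn": 0, "jaw": -1}, {"delta_pos": [0, 0, 1], "turn": 0, "jaw": -1}, {"delta_pos": [0, 0, 0], "turn": 0, "jaw": -1}, {"delta_pos": [0, 0, 0], "turn": 0, "jaw": -1}])

```text
time: 3.63
tool_pos: [0.449, -0.2246, 0.2026]
tcp_rot: [0.71, 3.06, -0.0]
wrist_force: [0.3, 0.3, -0.7]
width: 0.002
grip_force: 0.0
```

drive_tool(increments=[{"delta_pos": [0, 0, 1], "turn": 0, "jaw": -1}, {"delta_pos": [0, 0, 1], "turn": 0, "jaw": -1}, {"delta_pos": [0, 0, 0], "turn": 0, "jaw": -1}])

```text
time: 3.88
tool_pos: [0.4492, -0.2247, 0.2008]
tcp_rot: [0.71, 3.06, -0.0]
wrist_force: [-0.0, -0.9, 0.9]
width: -0.0
grip_force: 0.7
```

drive_tool(increments=[{"delta_pos": [0, 0, 1], "turn": 0, "jaw": -1}, {"delta_pos": [0, 0, 1], "turn": 0, "jaw": -1}])

```text
time: 4.05
tool_pos: [0.4493, -0.2247, 0.1994]
tcp_rot: [0.71, 3.06, -0.0]
wrist_force: [-4.7, 2.5, 16.6]
width: -0.001
grip_force: 8.4
```

drive_tool(increments=[{"delta_pos": [0, 0, 0.5], "turn": 0, "jaw": -1}, {"delta_pos": [0, 0, 0.5], "turn": 0, "jaw": -1}])

```text
time: 4.22
tool_pos: [0.4494, -0.2248, 0.1993]
tcp_rot: [0.71, 3.06, -0.0]
wrist_force: [-6.1, 2.7, 19.6]
width: 0.001
grip_force: 9.6
```

```bash
python3 look.py 3
```

```text
4.3167 [ 0.44931965 -0.22477076  0.19931487] [-4.54563584  1.43845285 14.82589101] 0.0015373896665282485 tip [ 0.44933173 -0.22479717  0.02631487]
[ 0.2 -0.3 -6.7]
[-70.7 145.8  -6.7]
```

View pics/sc3.png

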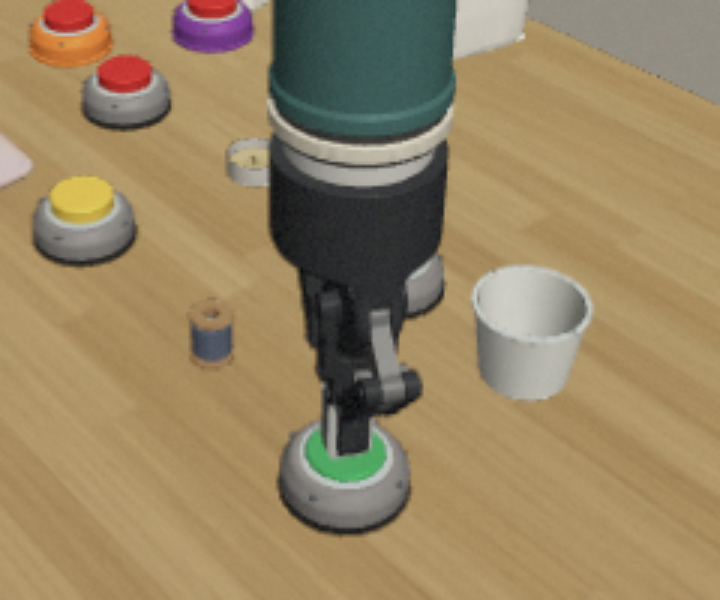

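The green key at crop (345,455) is flush under the fingertips. The force is up to 20 N with the tip at 26 mm, so it is at its stop. I'll lift and go above blue.

drive_tool(increments=[{"delta_pos": [0, 0, -3], "turn": 0, "jaw": -1}, {"delta_pos": [0, 0, -12], "turn": 0, "jaw": -1}, {"delta_pos": [0, 0, -25], "turn": 0, "jaw": -1}, {"delta_pos": [0, 0, -25], "turn": 0, "jaw": -1}, {"delta_pos": [0, 0, -20], "turn": 0, "jaw": -1}, {"delta_pos": [0, 0, 0], "turn": 0, "jaw": -1}])

```text
time: 4.82
tool_pos: [0.4509, -0.2256, 0.2878]
tcp_rot: [0.708, 3.052, -0.004]
wrist_force: [1.6, -0.9, 0.7]
width: 0.003
grip_force: 0.0
```

drive_tool(increments=[{"delta_pos": [-10, 20, 0], "turn": 0, "jaw": -1}, {"delta_pos": [-12, 25, 0], "turn": 0, "jaw": -1}, {"delta_pos": [-14, 28, 0], "turn": 0, "jaw": -1}, {"delta_pos": [-13, 28, 0], "turn": 0, "jaw": -1}, {"delta_pos": [-12, 25, 0], "turn": 0, "jaw": -1}, {"delta_pos": [-10, 20, 0], "turn": 0, "jaw": -1}, {"delta_pos": [0, 0, 0], "turn": 0, "jaw": -1}, {"delta_pos": [0, 0, 0], "turn": 0, "jaw": -1}])

```text
time: 5.48
tool_pos: [0.5774, -0.1238, 0.2819]
tcp_rot: [-0.706, -3.06, 0.0]
wrist_force: [-0.4, -0.8, -0.4]
width: 0.004
grip_force: 0.0
```

```bash
python3 look.py 4
```

```text
5.5833 [ 0.57624362 -0.12480061  0.28187953] [ 0.96221843 -0.23320629 -0.33949805] 3.1163973479419143e-06 tip [ 0.57590903 -0.12477688  0.10887986]
[  70.  -145.9   76.1]
[-0.9  0.2 75.9]
```

View pics/sc4.png

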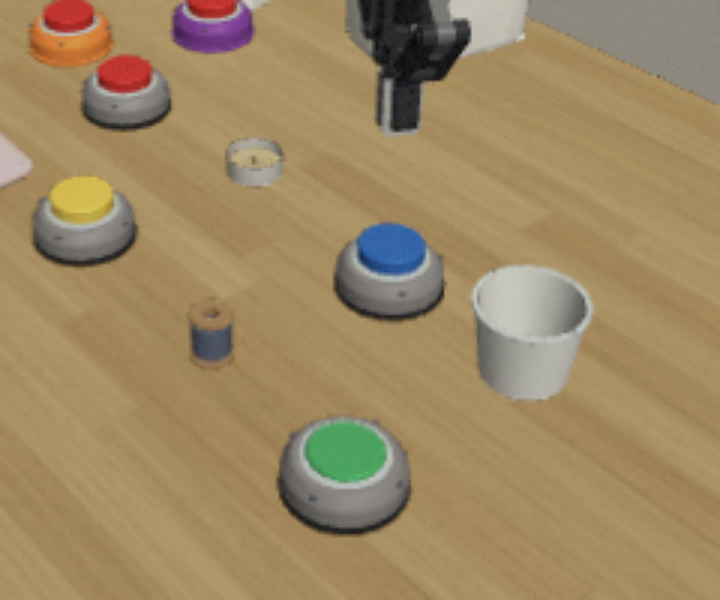

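The green key at crop (345,450) has stayed down, and its housing hasn't moved. The fingertips at (400,130) are above the blue key (392,248). I'll descend and press.

drive_tool(increments=[{"delta_pos": [0, 0, 15], "turn": 0, "jaw": -1}, {"delta_pos": [0, 0, 20], "turn": 0, "jaw": -1}, {"delta_pos": [0, 0, 18], "turn": 0, "jaw": -1}, {"delta_pos": [0, 0, 10], "turn": 0, "jaw": -1}, {"delta_pos": [0, 0, 6], "turn": 0, "jaw": -1}, {"delta_pos": [0, 0, 3], "turn": 0, "jaw": -1}, {"delta_pos": [0, 0, 0], "turn": 0, "jaw": -1}, {"delta_pos": [0, 0, 0], "turn": 0, "jaw": -1}])

```text
time: 6.25
tool_pos: [0.5773, -0.125, 0.2115]
tcp_rot: [0.71, 3.059, -0.0]
wrist_force: [-0.1, 0.9, -0.5]
width: -0.0
grip_force: 0.0
```

drive_tool(increments=[{"delta_pos": [0, 0, 2], "turn": 0, "jaw": -1}, {"delta_pos": [0, 0, 2], "turn": 0, "jaw": -1}, {"delta_pos": [0, 0, 2], "turn": 0, "jaw": -1}, {"delta_pos": [0, 0, 1], "turn": 0, "jaw": -1}, {"delta_pos": [0, 0, 0], "turn": 0, "jaw": -1}])

```text
time: 6.67
tool_pos: [0.5775, -0.1248, 0.2042]
tcp_rot: [0.709, 3.059, -0.0]
wrist_force: [1.2, -1.0, 1.8]
width: -0.0
grip_force: 0.9
```

drive_tool(increments=[{"delta_pos": [0, 0, 1], "turn": 0, "jaw": -1}, {"delta_pos": [0, 0, 1], "turn": 0, "jaw": -1}])

```text
time: 6.83
tool_pos: [0.5775, -0.1248, 0.2022]
tcp_rot: [0.709, 3.059, -0.0]
wrist_force: [0.5, -0.0, 2.7]
width: -0.001
grip_force: 1.5
```

drive_tool(increments=[{"delta_pos": [0, 0, 1], "turn": 0, "jaw": -1}, {"delta_pos": [0, 0, 1], "turn": 0, "jaw": -1}, {"delta_pos": [0, 0, 0.5], "turn": 0, "jaw": -1}])

```text
time: 7.08
tool_pos: [0.5774, -0.1248, 0.1995]
tcp_rot: [0.71, 3.059, 0.0]
wrist_force: [1.0, -0.3, 8.3]
width: -0.002
grip_force: 3.9
```

drive_tool(increments=[{"delta_pos": [0, 0, 0.7], "turn": 0, "jaw": -1}, {"delta_pos": [0, 0, 0.5], "turn": 0, "jaw": -1}])

```text
time: 7.25
tool_pos: [0.5776, -0.1248, 0.1994]
tcp_rot: [0.71, 3.059, 0.0]
wrist_force: [-0.9, 0.8, 13.8]
width: -0.001
grip_force: 7.0
```

The blue key is at its stop: the force is rising with no further travel. Withdrawing.

drive_tool(increments=[{"delta_pos": [0, 0, -3], "turn": 0, "jaw": -1}, {"delta_pos": [0, 0, -12], "turn": 0, "jaw": -1}, {"delta_pos": [0, 0, -25], "turn": 0, "jaw": -1}, {"delta_pos": [0, 0, -30], "turn": 0, "jaw": -1}, {"delta_pos": [0, 0, -30], "turn": 0, "jaw": -1}, {"delta_pos": [0, 0, -25], "turn": 0, "jaw": -1}, {"delta_pos": [0, 0, 0], "turn": 0, "jaw": -1}, {"delta_pos": [0, 0, 0], "turn": 0, "jaw": -1}])

```text
time: 7.92
tool_pos: [0.5773, -0.1248, 0.3252]
tcp_rot: [0.709, 3.057, -0.0]
wrist_force: [-0.5, 0.0, -0.3]
width: -0.0
grip_force: 0.0
```

```bash
python3 look.py 5
```

```text
8.0167 [ 0.57616997 -0.12447387  0.32190554] [-1.03231687  0.70192324 -0.00464292] 0.003282718017266419 tip [ 0.57574898 -0.12436613  0.14890608]
[  69.7 -146.2  116.2]
[ -1.3  -0.  115.9]
```

View pics/sc5.png

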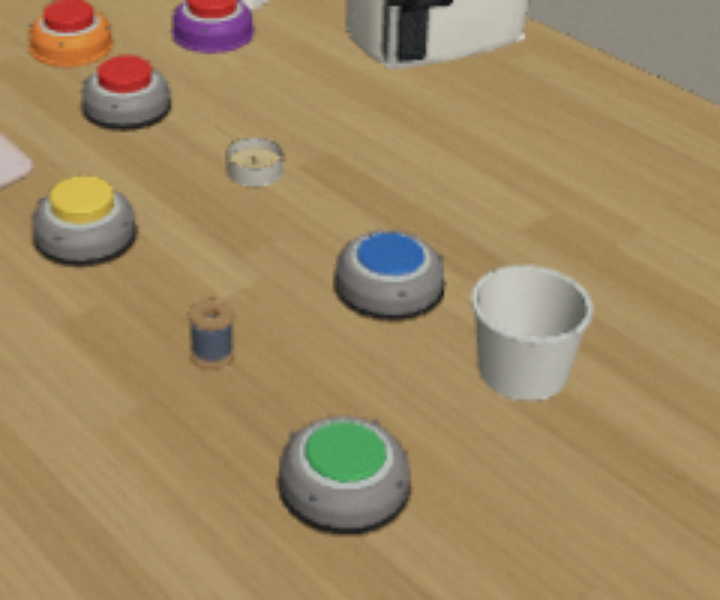

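The blue key at (390,254) and the green key at (345,450) are both down. Red (125,75) and yellow (82,200) are still up, and nothing has shifted.

```bash
python3 -c "
from workcell import bot
print(bot.finish_job())"
```

```text
the job is handed in; nothing more can be done
None
```

I pressed the green key fully down first, then the blue key, withdrew and handed the job in at about 8 s; red and yellow are still up, and nothing in the last close-up, which shows the soap only in part, had shifted.

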